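Pack the spares carton, heaviest lowest

ROBOT

A 7-joint arm with a two-finger parallel gripper is mounted at the origin on the work surface. World frame = base frame: x ahead of the robot, y to its left, z up, the work surface at z = 0. Lengths are in m, angles in rad, forces in N, time in s.
With the tool pointing down it reaches from about 0.35 to 0.9 m from the base axis. Payload 8.1 kg.
Tool frame: the origin (TCP) lies midway between the tips of the shut fingers; the grasp point (between the pads) lies 19 mm behind it (bot.grip_depth is the distance from the TCP to the grasp point, in m); z points along the fingers, y is the direction in which the jaws open and shut (so a half turn about z gives the same grasp; the last joint's range is limited). The gripper opens to 85 mm and grips with 20 to 120 N. Pads are 22 mm wide; open, the fingers measure 114 mm over their backs; the gripper's body (76 mm by 85 mm) begins 54 mm behind the grasp point. The pads swing forward as they close: fully open they stand 13 mm farther back than shut.
Start: joints at [1.246, 0.434, 0.025, 1.573, -0.012, 1.134, -0.075], TCP at [0.137, -0.61, 0.231] pointing down, gripper open.
Joint ranges: [-2.62, 2.62], [-0.44, 2.09], [-1.27, 1.32], [0.08, 2.57], [-1.32, 4.46], [0.12, 2], [-2.74, 2.74]. Speed limits (rad/s): [2.22, 2.22, 3.01, 3.01, 3.14, 3.14, 3.14].

INTERFACE

Orientations are given as a unit quaternion [x, y, z, w].
In Python, from cell import sensors, cams, bot gives the robot as it stands. The module is installed in compiled form; this text tells all that it offers.
- The arm moves only by the shell command python3 -m jog 'ROWS' [FORCE]. ROWS is JSON, a list of rows, each an object of numbers: "claw": the opening in per cent of the stroke, from 0 (shut) to 100 (fully open); "dx", "dy", "dz": the shift along the tool's x, y, z in m; "rx", "ry", "rz": the turn, a rotation vector about the tool's x, y, z in degrees. In form: [{"claw": .., "dx": .., "dy": .., "dz": .., "rx": .., "ry": .., "rz": ..}, ...]. A call has 1 to 8 rows; each row is the pose to reach, as a shift and turn from the pose measured when the call began, along the tool's axes at that moment; what a row does not reach only later rows make up. A row lasts 1/8 s, in which the tool goes at most 62.5 mm and 10.7 degrees, less where a joint would pass 70% of its speed; a pose out of reach is approached as far as the arm can. A call with a gripper value outside its range is refused whole. The fingers move at their own pace and stop on an object; FORCE is the grip in N (left out, the last holds). Time passes only in rows, so rows that repeat a pose let the fingers close. It gives the time, the measured TCP pose, the force and the opening at its end, in the units of the state.
- sensors.read_state(): the state, without advancing time (a new reading comes with each control period).
- cams.camera(name): name is "side" or "top" or "wrist"; returns (picture, depth): 480x640x3 uint8, blue, green, red; 480x640 float32, m along the optical axis (not along the pixel's ray), 0 where there is no reading.
- cams.camera_params(name): a dict with "intrinsics" (3x3 intrinsics, pixels), "D" ([k1, k2, p1, p2, k3] as OpenCV has them; the pictures are not rectified), "rvec" (rotation vector, rad) and "tvec" (3), from world to camera coordinates, as OpenCV has them. Camera axes: x right, y down, z forward; pixel columns grow to the right and rows downward; lengths in m; the calibration is good to about 2 mm. A picture is of the moment at which its call begins: read the wrist's pose just before it. camera_params takes no time and is no camera call; for the wrist camera it gives the pose at the moment of the call.
- bot.close_job(): hands the job in, once; it reports no verdict.
Trained networks look in the newest picture that a camera, given by its name, has taken for a name from the list of things; names that differ only in an ending like _2 or _b are one class to them, and where a whole thing is asked for, a point or a joint stands for the part that bears it (a point fixed in the world has none). Each returns a list of dicts, best first, with "conf" (0 to 1); they miss things now and then, are a little off and sometimes report something else, mostly with a low value. They report only what shows in the picture. A call takes as long as a camera call.
- cams.boxes_of(query, camera): "bbox" ([left, top, right, bottom] in pixels, round what is visible of it).
- cams.masks_of(query, camera): "mask" (480x640 bool, what is visible of it) and "bbox" ([left, top, right, bottom] in pixels, round what is visible of it).
- cams.mark_of(query, camera): "point" ([column, row] in pixels: a listed point, or the origin of a listed thing).
The state is a dict: "t": time; "joints": joint angles; "dq": joint speeds; "tau": joint torques, N m; "eef_pos": TCP position; "tcp_rot": TCP orientation; "ft_force": force on the tool from outside, world axes, zero at the start; "torque": the same for the moment, N m; "width": opening from 0.0 (shut) to 1.0 (fully open).
Only numpy, scipy, OpenCV 4.12 (cv2) and the standard library are available. Lean on these libraries where they do the work, as an engineer would, in place of code of your own. Each camera call takes 0.05 s, during which the arm holds its last target. There are 200 camera calls.

TASK

Pack the three loose parts into the open carton as one stack, heaviest lowest: the steel knife block flat on the carton's floor, then the label roll lying flat and centred on the block, then the empty cardboard core standing upright and centred on the roll. Pack them in that order, set each part down gently rather than dropping it, and leave the screwdriver, jar and tape where they are.

Things in the scene. Friction and masses are not known exactly. Their poses are not given: they have to be found in the camera images.
- carton: open shallow base of a brown cardboard carton, fixed to the table; outside 168 (its x) x 158 (its y) x 60 mm high, walls and floor 4 mm thick, so 160 x 150 mm inside. Origin: centre of its underside, on the table (z = 0); z up. Its deep lid, a closed brown box with a yellow stripe, stands well to the side and is not used; the parts may stand proud of the carton's rim
- carton_floor (a point): centre of the carton's inner floor, 4 mm above the table; axes as the carton's
- block_mid (a point): centre of the steel knife block: bare steel slab 90 (its x) x 56 (its y) x 24 mm high with two dark bores, lying flat with z up; the heaviest, about 0.7 to 0.9 kg. Its underside is 12 mm below this point, its flat top 12 mm above
- roll_mid (a point): centre of the label roll: white paper ring with yellow labels round it, outside diameter 62, open bore 36, 30 mm high, lying flat with its axis z up; about 0.09 kg. Its underside is 15 mm below this point
- core_mid (a point): centre of the empty core: plain brown cardboard tube, outside diameter 52, wall 5, 40 mm high, standing upright with its axis z up; the lightest, about 0.025 kg. Its underside is 20 mm below this point
- driver: screwdriver lying on the table, about 180 mm long along its x; bystander. Origin: near its middle, at the table
- jar: closed jar with blue cap, diameter 60, 75 mm high; bystander. Origin: centre of its underside
- tape: amber ring of packing tape lying flat, diameter 96, 45 mm high; bystander. Origin: centre of its underside

How it is judged:
On the way, in this order (a step that is already met when the one before it is completed fails the run):
1. the steel block lies flat on the carton's floor, released (horizontal distance between block_mid and carton_floor below 0.06 m and z of block_mid in the frame of carton below 0.02 m and angle between block_mid's own z axis and vertical below 0.1 rad and contact force between the fingers and block below 0.2 N and linear speed of block below 0.03 m/s), for 0.2 s.
2. the label roll lies flat and centred on the steel block in the carton, released (horizontal distance between block_mid and carton_floor below 0.06 m and z of block_mid in the frame of carton below 0.02 m and angle between block_mid's own z axis and vertical below 0.1 rad and horizontal distance between roll_mid and block_mid below 0.02 m and z of roll_mid in the frame of carton between 0.038 and 0.048 m and angle between roll_mid's own z axis and vertical below 0.12 rad and contact force between the fingers and roll below 0.2 N and linear speed of roll below 0.03 m/s), for 0.2 s.
At the end, for the whole second after the job is handed in: The steel block lies flat on the carton's floor, the label roll lies flat on the block with its centre within 20 mm of the block's, and the core stands upright on the roll with its centre within 16 mm of the roll's; all released and at rest (all of step 2 and horizontal distance between core_mid and roll_mid below 0.016 m and z of core_mid in the frame of carton between 0.073 and 0.084 m and angle between core_mid's own z axis and vertical below 0.12 rad and contact force between the fingers and block below 0.2 N and linear speed of each of block, core below 0.03 m/s and contact force between the fingers and core below 0.2 N); the robot touches nothing.
It fails at once if the steel block is dropped (falls faster than 0.7 m/s while not held, about 25 mm of free fall) (linear speed of block above 0.7 m/s and contact force between the fingers and block below 0.05 N).
It fails at once if the label roll is dropped (falls faster than 0.7 m/s while not held, about 25 mm of free fall) (linear speed of roll above 0.7 m/s and contact force between the fingers and roll below 0.05 N).
It fails at once if the cardboard core is dropped (falls faster than 0.7 m/s while not held, about 25 mm of free fall) (linear speed of core above 0.7 m/s and contact force between the fingers and core below 0.05 N).
It fails at once if the screwdriver, jar or tape is moved by more than 30 mm (distance of any of driver, jar, tape from where it was at the start of the episode above 0.03 m).
It also fails if it takes over 72 s, if anything falls off the work surface, if the arm or the gripper's body presses on something with over 40 N, if the wrist force passes 120 N, or if a joint passes its speed limit or range.

## Working session

There is one attempt and no reset: what is moved stays moved. The work goes in short steps, Python scripts to look and compute and a shell command to move; the robot and the scene stay as the last step left them, time stands still between calls to the robot, and variables do not carry over. Pictures are saved under pics/ and viewed, about 8 in all and at most 12, crops included, and the job is handed in when it is done.

```bash
mkdir -p pics
cat > h.py <<'E'
import numpy as np, cv2
from cell import sensors, cams, bot
from scipy.spatial.transform import Rotation as R
def world(cam, depth, mask):
    p=cams.camera_params(cam); K=np.array(p["intrinsics"]);D=np.array(p["D"])
    v,u=np.nonzero(mask&(depth>0)); z=depth[v,u]
    n=cv2.undistortPoints(np.stack([u,v],1).astype(float).reshape(-1,1,2),K,D).reshape(-1,2)
    c=np.c_[n*z[:,None],z]; M=cv2.Rodrigues(np.array(p["rvec"],float))[0]
    return (c-np.array(p["tvec"]).reshape(1,3))@M
def tool(target):
    s=sensors.read_state(); r=R.from_quat(s["tcp_rot"])
    return r.inv().apply(np.array(target)-s["eef_pos"])
E
python3 - <<'E'
from h import *
s=sensors.read_state(); print({k:np.round(v,3) for k,v in s.items()}); print(R.from_quat(s["tcp_rot"]).as_matrix().round(3), bot.grip_depth)
for c in ["top","side"]:
    im,d=cams.camera(c); cv2.imwrite(f"pics/{c}0.png",im)
    for q in ["carton","block_mid","roll_mid","core_mid","driver","jar","tape"]:
        ms=cams.masks_of(q,c)
        for m in ms[:2]:
            w=world(c,d,m["mask"])
            if len(w)<20: continue
            zt=np.percentile(w[:,2],98); t=w[w[:,2]>zt-.008]
            (cx,cy),(a,b),an=cv2.minAreaRect((t[:,:2]*1000).astype(np.float32))
            print(c,q,round(m["conf"],2),m["bbox"],"ztop",zt.round(3),"med",np.median(t,0).round(3),"rect",np.round([cx,cy,a,b,an],1))
E
```

```text
{'t': np.float64(0.0), 'joints': array([ 1.246,  0.435,  0.025,  1.574, -0.012,  1.134, -0.075]), 'dq': array([ 0.001,  0.   ,  0.001,  0.   ,  0.001,  0.001, -0.001]), 'tau': array([ 1.0000e-03, -6.7047e+01,  1.0260e+00, -3.1622e+01,  1.6000e-02,
        1.2000e-02,  0.0000e+00]), 'eef_pos': array([ 0.137, -0.609,  0.231]), 'tcp_rot': array([ 0.994,  0.111, -0.   , -0.001]), 'ft_force': array([ 0.064, -0.067,  0.799]), 'torque': array([ 0.006, -0.015, -0.006]), 'width': np.float64(0.998)}
[[ 0.976  0.22  -0.   ]
 [ 0.22  -0.976  0.001]
 [-0.    -0.002 -1.   ]] 0.0187
top carton 0.61 [247.4, 207.1, 315.2, 281.3] ztop 0.061 med [0.576 0.184 0.059] rect [578.8 175.7 168.8 158.4   9.6]
top block_mid 0.64 [382.0, 217.6, 415.1, 254.8] ztop 0.028 med [ 0.606 -0.153  0.024] rect [ 606.8 -154.    89.9   56.4   15.3]
top roll_mid 0.9 [447.7, 246.8, 475.7, 274.7] ztop 0.035 med [ 0.53  -0.308  0.03 ] rect [ 530.6 -308.    59.4   58.3   17.9]
top core_mid 0.46 [384.6, 285.5, 408.5, 304.9] ztop 0.043 med [ 0.446 -0.128  0.039] rect [ 444.4 -128.8   47.7   49.3   42.8]
top driver 0.74 [409.4, 147
[... 637 characters left out ...]
2 med [ 0.532 -0.316  0.029] rect [ 531.9 -312.    64.1   60.4   88.7]
side core_mid 0.94 [241.0, 275.8, 263.6, 302.5] ztop 0.041 med [ 0.443 -0.134  0.037] rect [ 443.  -132.7   51.9   55.9   12.6]
side driver 0.61 [358.2, 299.9, 431.8, 311.4] ztop 0.027 med [ 0.807 -0.203  0.023] rect [ 808.2 -201.    88.5   24.3    6.5]
side driver 0.34 [299.9, 283.9, 349.2, 312.0] ztop 0.026 med [ 0.606 -0.162  0.023] rect [ 607.2 -157.3   91.7   62.7   14.7]
side jar 0.8 [374.1, 227.3, 400.5, 262.1] ztop 0.076 med [0.782 0.013 0.074] rect [782.2  17.7  57.5  50.1  81.5]
side tape 0.87 [214.4, 165.6, 247.9, 193.5] ztop 0.045 med [0.367 0.407 0.042] rect [3.657e+02 4.188e+02 9.230e+01 1.073e+02 4.000e-01]
```

View pics/top0.png

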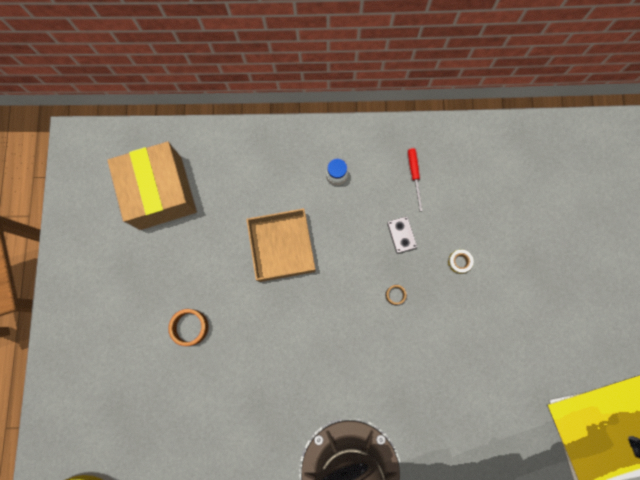

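View pics/side0.png

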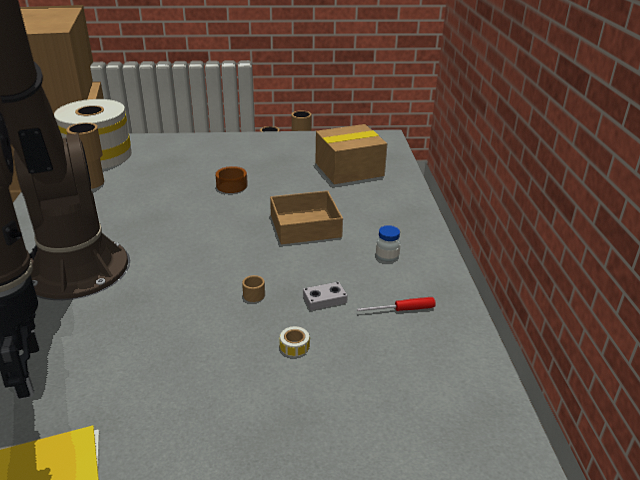

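The top view confirms the detections: block (402,235), roll (461,261), core (397,295), carton (281,245). The path at the current height is clear, so I'm going above the block.

```bash
python3 -m jog '[{"claw":100,"dx":0.558,"dy":-0.34,"dz":0.03,"rz":-2.6},{"claw":100,"dx":0.558,"dy":-0.34,"dz":0.03,"rz":-2.6},{"claw":100,"dx":0.558,"dy":-0.34,"dz":0.03,"rz":-2.6},{"claw":100,"dx":0.558,"dy":-0.34,"dz":0.03,"rz":-2.6},{"claw":100,"dx":0.558,"dy":-0.34,"dz":0.03,"rz":-2.6},{"claw":100,"dx":0.558,"dy":-0.34,"dz":0.03,"rz":-2.6},{"claw":100,"dx":0.558,"dy":-0.34,"dz":0.03,"rz":-2.6},{"claw":100,"dx":0.558,"dy":-0.34,"dz":0.03,"rz":-2.6}]' 60
```

```text
schema error: expected keys claw, dx, dy, dz, rx, ry, rz
```

```bash
cat >> h.py <<'E'
def look(cam,q,target_yaw=None,save=None):
    s=sensors.read_state(); im,d=cams.camera(cam)
    if save: cv2.imwrite(save,im)
    out=[]
    for m in cams.masks_of(q,cam)[:2]:
        w=world(cam,d,m["mask"])
        if len(w)<20: continue
        zt=np.percentile(w[:,2],98); t=w[w[:,2]>zt-.008]
        (cx,cy),(a,b),an=cv2.minAreaRect((t[:,:2]*1000).astype(np.float32))
        print(cam,q,round(m["conf"],2),m["bbox"],"ztop",zt.round(3),"med",np.median(t,0).round(3),"rect",np.round([cx,cy,a,b,an],1))
        out.append((cx/1000,cy/1000))
    return out
def st():
    s=sensors.read_state(); M=R.from_quat(s["tcp_rot"]).as_matrix()
    print("t",round(float(s["t"]),2),"pos",np.round(s["eef_pos"],4),"yaw_y",round(float(np.degrees(np.arctan2(M[1,1],M[0,1]))),1),"tilt",np.round(M[:2,2],3),"w",round(float(s["width"]),3),"F",np.round(s["ft_force"],1),"q7",round(float(s["joints"][6]),2))
E
python3 -m jog '[{"claw":100,"dx":0,"dy":0}]' >/dev/null; python3 -c "
from h import *
st(); print(tool([.607,-.155,.2]).round(4))"
```

```text
t 0.8 pos [ 0.1375 -0.6097  0.2313] yaw_y -77.3 tilt [ 0. -0.] w 1.001 F [-0.4 -0.5 -0.4] q7 -0.08
[ 0.558  -0.3403  0.0313]schema error: expected keys claw, dx, dy, dz, rx, ry, rz
```

All seven keys are needed in each row.

```bash
python3 -m jog '[{"claw":100,"dx":0.558,"dy":-0.34,"dz":0.03,"rx":0,"ry":0,"rz":-2.6},{"claw":100,"dx":0.558,"dy":-0.34,"dz":0.03,"rx":0,"ry":0,"rz":-2.6},{"claw":100,"dx":0.558,"dy":-0.34,"dz":0.03,"rx":0,"ry":0,"rz":-2.6},{"claw":100,"dx":0.558,"dy":-0.34,"dz":0.03,"rx":0,"ry":0,"rz":-2.6},{"claw":100,"dx":0.558,"dy":-0.34,"dz":0.03,"rx":0,"ry":0,"rz":-2.6},{"claw":100,"dx":0.558,"dy":-0.34,"dz":0.03,"rx":0,"ry":0,"rz":-2.6},{"claw":100,"dx":0.558,"dy":-0.34,"dz":0.03,"rx":0,"ry":0,"rz":-2.6},{"claw":100,"dx":0.558,"dy":-0.34,"dz":0.03,"rx":0,"ry":0,"rz":-2.6}]' 60; python3 -c "
from h import *
st(); print(tool([.607,-.155,.2]).round(4))"
```

```text
t: 1.8
eef_pos: [0.4977, -0.2611, 0.2086]
tcp_rot: [0.991, 0.133, 0.0, 0.0]
ft_force: [0.6, -1.6, 0.1]
width: 1.001
t 1.8 pos [ 0.4977 -0.2611  0.2086] yaw_y -74.7 tilt [ 0.001 -0.001] w 1.001 F [ 0.6 -1.6  0.1] q7 -0.98
[ 0.1333 -0.0735  0.0086]
```

```bash
python3 -m jog '[{"claw":100,"dx":0.06,"dy":-0.033,"dz":0.01,"rx":0,"ry":0,"rz":0},{"claw":100,"dx":0.133,"dy":-0.0735,"dz":0.02,"rx":0,"ry":0,"rz":0},{"claw":100,"dx":0.133,"dy":-0.0735,"dz":0.02,"rx":0,"ry":0,"rz":0},{"claw":100,"dx":0.133,"dy":-0.0735,"dz":0.02,"rx":0,"ry":0,"rz":0},{"claw":100,"dx":0.133,"dy":-0.0735,"dz":0.02,"rx":0,"ry":0,"rz":0}]' 60; python3 -c "
from h import *
st(); p=look('wrist','block_mid',save='pics/w1.png'); print(p)
for a in p: print(tool([*a,.002]).round(4))"
```

```text
t: 2.42
eef_pos: [0.6062, -0.156, 0.1886]
tcp_rot: [0.991, 0.133, -0.0, 0.001]
ft_force: [-0.1, -0.2, 0.0]
width: 1.002
t 2.42 pos [ 0.6062 -0.156   0.1886] yaw_y -74.8 tilt [ 0.    -0.001] w 1.002 F [-0.1 -0.2  0. ] q7 -1.23
wrist block_mid 0.64 [274.9, 156.1, 351.8, 273.7] ztop 0.025 med [ 0.609 -0.154  0.024] rect [ 606.5 -154.6   90.2   56.1   15. ]
[(0.6064843139648437, -0.15462042236328125)]
[ 0.001  -0.0021  0.1868]
```

View pics/w1.png

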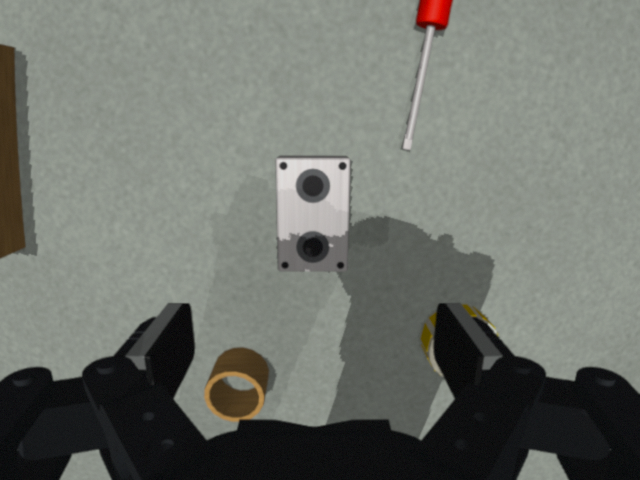

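The block sits centred at about (313,214) and square to the jaws. The driver tip at (407,147) clears the fingers. Descending.

```bash
python3 -m jog '[{"claw":100,"dx":0.001,"dy":-0.002,"dz":0.05,"rx":0,"ry":0,"rz":0},{"claw":100,"dx":0.001,"dy":-0.002,"dz":0.1,"rx":0,"ry":0,"rz":0},{"claw":100,"dx":0.001,"dy":-0.002,"dz":0.14,"rx":0,"ry":0,"rz":0},{"claw":100,"dx":0.001,"dy":-0.002,"dz":0.165,"rx":0,"ry":0,"rz":0},{"claw":100,"dx":0.001,"dy":-0.002,"dz":0.18,"rx":0,"ry":0,"rz":0},{"claw":100,"dx":0.001,"dy":-0.002,"dz":0.186,"rx":0,"ry":0,"rz":0},{"claw":100,"dx":0.001,"dy":-0.002,"dz":0.186,"rx":0,"ry":0,"rz":0}]' 60; python3 -m jog '[{"claw":50,"dx":0,"dy":0,"dz":0,"rx":0,"ry":0,"rz":0},{"claw":50,"dx":0,"dy":0,"dz":0,"rx":0,"ry":0,"rz":0},{"claw":50,"dx":0,"dy":0,"dz":0,"rx":0,"ry":0,"rz":0},{"claw":50,"dx":0,"dy":0,"dz":0,"rx":0,"ry":0,"rz":0},{"claw":50,"dx":0,"dy":0,"dz":0,"rx":0,"ry":0,"rz":0},{"claw":50,"dx":0,"dy":0,"dz":0,"rx":0,"ry":0,"rz":0}]' 80;python3 -c "
from h import *
st()"
```

```text
t: 3.4
eef_pos: [0.6067, -0.1551, 0.0034]
tcp_rot: [0.991, 0.132, 0.0, 0.001]
ft_force: [0.3, 0.3, 0.5]
width: 0.999
t: 4.15
eef_pos: [0.6075, -0.1551, 0.0048]
tcp_rot: [0.991, 0.132, 0.001, 0.001]
ft_force: [-1.9, -0.7, 8.7]
width: 0.632
t 4.15 pos [ 0.6075 -0.1551  0.0048] yaw_y -74.9 tilt [ 0.003 -0.002] w 0.632 F [-1.9 -0.7  8.7] q7 -1.28
```

```bash
python3 -m jog '[{"claw":50,"dx":0,"dy":0,"dz":-0.01,"rx":0,"ry":0,"rz":0},{"claw":50,"dx":0,"dy":0,"dz":-0.03,"rx":0,"ry":0,"rz":0},{"claw":50,"dx":0,"dy":0,"dz":-0.07,"rx":0,"ry":0,"rz":0},{"claw":50,"dx":0,"dy":0,"dz":-0.11,"rx":0,"ry":0,"rz":0},{"claw":50,"dx":0,"dy":0,"dz":-0.14,"rx":0,"ry":0,"rz":0},{"claw":50,"dx":0,"dy":0,"dz":-0.14,"rx":0,"ry":0,"rz":0},{"claw":50,"dx":0,"dy":0,"dz":-0.14,"rx":0,"ry":0,"rz":0}]' 80;python3 -c "
from h import *
st(); print(tool([.579,.1755,.14]).round(4)); look('side','block_mid')"
```

```text
t: 5.03
eef_pos: [0.606, -0.1547, 0.1438]
tcp_rot: [0.991, 0.132, 0.0, 0.001]
ft_force: [-0.5, 0.2, -9.8]
width: 0.631
t 5.03 pos [ 0.606  -0.1547  0.1438] yaw_y -74.9 tilt [ 0.001 -0.002] w 0.631 F [-0.5  0.2 -9.8] q7 -1.24
[ 0.0601 -0.3258  0.0032]
side block_mid 0.7 [299.3, 233.5, 349.3, 260.7] ztop 0.164 med [ 0.59  -0.167  0.162] rect [ 607.  -158.1   92.9   58.4   14.8]
```

```bash
python3 -m jog '[{"claw":50,"dx":0.005,"dy":-0.03,"dz":0.003,"rx":0,"ry":0,"rz":1},{"claw":50,"dx":0.015,"dy":-0.08,"dz":0.003,"rx":0,"ry":0,"rz":2},{"claw":50,"dx":0.025,"dy":-0.135,"dz":0.003,"rx":0,"ry":0,"rz":3},{"claw":50,"dx":0.035,"dy":-0.19,"dz":0.003,"rx":0,"ry":0,"rz":4},{"claw":50,"dx":0.045,"dy":-0.245,"dz":0.003,"rx":0,"ry":0,"rz":5},{"claw":50,"dx":0.055,"dy":-0.295,"dz":0.003,"rx":0,"ry":0,"rz":5.3},{"claw":50,"dx":0.06,"dy":-0.326,"dz":0.003,"rx":0,"ry":0,"rz":5.3},{"claw":50,"dx":0.06,"dy":-0.326,"dz":0.003,"rx":0,"ry":0,"rz":5.3}]' 80;python3 -c "
from h import *
st(); im,d=cams.camera('wrist'); cv2.imwrite('pics/w2.png',im); look('top','carton'); print(tool([.579,.1755,.010]).round(4))"
```

```text
t: 6.12
eef_pos: [0.5768, 0.1801, 0.1383]
tcp_rot: [0.996, 0.089, -0.001, -0.0]
ft_force: [-0.2, 0.1, -8.2]
width: 0.634
t 6.12 pos [0.5768 0.1801 0.1383] yaw_y -79.8 tilt [-0.003  0.   ] w 0.634 F [-0.2  0.1 -8.2] q7 -1.9
top carton 0.67 [448.3, 247.6, 475.9, 275.3] ztop 0.034 med [ 0.53  -0.309  0.029] rect [ 530.8 -309.1   60.    58.1   77.3]
top carton 0.54 [254.1, 208.3, 308.5, 279.1] ztop 0.067 med [0.62  0.113 0.062] rect [578.7 175.1 164.9 158.1  10.6]
[ 0.0013 -0.0013  0.1285]
```

View pics/w2.png

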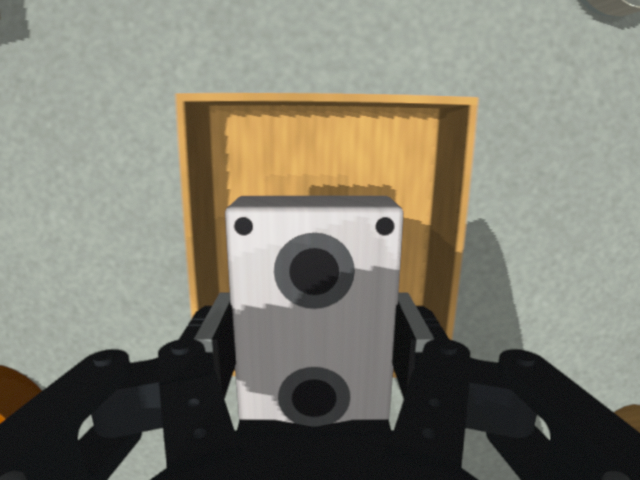

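The block is square over the carton, with its inner walls at about columns 205 to 455. Lowering.

```bash
python3 -m jog '[{"claw":50,"dx":0.001,"dy":-0.001,"dz":0.04,"rx":0,"ry":0,"rz":0},{"claw":50,"dx":0.001,"dy":-0.001,"dz":0.08,"rx":0,"ry":0,"rz":0},{"claw":50,"dx":0.001,"dy":-0.001,"dz":0.105,"rx":0,"ry":0,"rz":0},{"claw":50,"dx":0.001,"dy":-0.001,"dz":0.118,"rx":0,"ry":0,"rz":0},{"claw":50,"dx":0.001,"dy":-0.001,"dz":0.123,"rx":0,"ry":0,"rz":0},{"claw":50,"dx":0.001,"dy":-0.001,"dz":0.126,"rx":0,"ry":0,"rz":0},{"claw":50,"dx":0.001,"dy":-0.001,"dz":0.128,"rx":0,"ry":0,"rz":0},{"claw":50,"dx":0.001,"dy":-0.001,"dz":0.128,"rx":0,"ry":0,"rz":0}]' 80;python3 -c "
from h import *
st()"
```

```text
t: 7.28
eef_pos: [0.5791, 0.1753, 0.011]
tcp_rot: [0.996, 0.085, -0.001, 0.001]
ft_force: [-0.1, -0.5, -8.4]
width: 0.63
t 7.28 pos [0.5791 0.1753 0.011 ] yaw_y -80.2 tilt [-0.001 -0.003] w 0.63 F [-0.1 -0.5 -8.4] q7 -1.94
```

```bash
python3 -m jog '[{"claw":50,"dx":0,"dy":0,"dz":0.001,"rx":0,"ry":0,"rz":0},{"claw":50,"dx":0,"dy":0,"dz":0.002,"rx":0,"ry":0,"rz":0},{"claw":50,"dx":0,"dy":0,"dz":0.003,"rx":0,"ry":0,"rz":0},{"claw":50,"dx":0,"dy":0,"dz":0.003,"rx":0,"ry":0,"rz":0}]' 80;python3 -c "
from h import *
st()"
```

```text
t: 7.78
eef_pos: [0.5792, 0.1754, 0.0089]
tcp_rot: [0.996, 0.085, -0.0, 0.001]
ft_force: [-4.3, -1.9, 5.7]
width: 0.631
t 7.78 pos [0.5792 0.1754 0.0089] yaw_y -80.2 tilt [-0.001 -0.003] w 0.631 F [-4.3 -1.9  5.7] q7 -1.94
```

The block is on the floor. Releasing and retreating.

```bash
python3 -m jog '[{"claw":80,"dx":0,"dy":0,"dz":0,"rx":0,"ry":0,"rz":0},{"claw":85,"dx":0,"dy":0,"dz":0,"rx":0,"ry":0,"rz":0},{"claw":85,"dx":0,"dy":0,"dz":-0.005,"rx":0,"ry":0,"rz":0},{"claw":85,"dx":0,"dy":0,"dz":-0.03,"rx":0,"ry":0,"rz":0},{"claw":85,"dx":0,"dy":0,"dz":-0.08,"rx":0,"ry":0,"rz":0},{"claw":100,"dx":0,"dy":0,"dz":-0.13,"rx":0,"ry":0,"rz":0},{"claw":100,"dx":0,"dy":0,"dz":-0.18,"rx":0,"ry":0,"rz":0},{"claw":100,"dx":0,"dy":0,"dz":-0.18,"rx":0,"ry":0,"rz":0}]' 80;python3 -c "
from h import *
st(); look('wrist','block_mid'); print(tool([.531,-.309,.19]).round(4))"
```

```text
t: 8.78
eef_pos: [0.5818, 0.177, 0.1938]
tcp_rot: [0.996, 0.085, 0.004, 0.0]
ft_force: [0.1, -0.1, -0.7]
width: 1.0
t 8.78 pos [0.5818 0.177  0.1938] yaw_y -80.2 tilt [0.007 0.001] w 1.0 F [ 0.1 -0.1 -0.7] q7 -1.88
wrist block_mid 0.92 [281.5, 161.9, 355.0, 281.8] ztop 0.025 med [0.578 0.175 0.023] rect [575.1 174.7  90.2  56.1   9.7]
[-0.1303  0.4695  0.0005]
```

```bash
python3 -m jog '[{"claw":100,"dx":-0.13,"dy":0.47,"dz":0,"rx":0,"ry":0,"rz":0},{"claw":100,"dx":-0.13,"dy":0.47,"dz":0,"rx":0,"ry":0,"rz":0},{"claw":100,"dx":-0.13,"dy":0.47,"dz":0,"rx":0,"ry":0,"rz":0},{"claw":100,"dx":-0.13,"dy":0.47,"dz":0,"rx":0,"ry":0,"rz":0},{"claw":100,"dx":-0.13,"dy":0.47,"dz":0,"rx":0,"ry":0,"rz":0},{"claw":100,"dx":-0.13,"dy":0.47,"dz":0,"rx":0,"ry":0,"rz":0},{"claw":100,"dx":-0.13,"dy":0.47,"dz":0,"rx":0,"ry":0,"rz":0},{"claw":100,"dx":-0.13,"dy":0.47,"dz":0,"rx":0,"ry":0,"rz":0}]' 40; python3 -m jog '[{"claw":100,"dx":0,"dy":0.0,"dz":0,"rx":0,"ry":0,"rz":0},{"claw":100,"dx":0,"dy":0.0,"dz":0,"rx":0,"ry":0,"rz":0}]' 40; python3 -c "
from h import *
st(); look('top','block_mid'); p=look('wrist','roll_mid'); print([tool([*a,.010]).round(4) for a in p])"
```

```text
t: 9.88
eef_pos: [0.5297, -0.312, 0.1889]
tcp_rot: [0.996, 0.085, -0.001, 0.001]
ft_force: [1.3, -0.1, -0.8]
width: 1.001
t: 10.12
eef_pos: [0.5289, -0.3114, 0.1873]
tcp_rot: [0.996, 0.084, -0.002, -0.0]
ft_force: [0.1, 0.3, 0.5]
width: 1.003
t 10.12 pos [ 0.5289 -0.3114  0.1873] yaw_y -80.3 tilt [-0.004 -0.   ] w 1.003 F [0.1 0.3 0.5] q7 -1.0
top block_mid 0.6 [266.0, 227.1, 293.7, 263.6] ztop 0.032 med [0.577 0.175 0.028] rect [577.9 174.9  89.   55.2   9.1]
top block_mid 0.56 [165.9, 309.4, 207.1, 347.9] ztop 0.049 med [0.359 0.416 0.044] rect [362.8 417.6  93.8  89.4  89.3]
wrist roll_mid 0.83 [270.0, 172.7, 353.3, 254.5] ztop 0.031 med [ 0.533 -0.308  0.03 ] rect [ 531.8 -308.2   61.    62.2   54.8]
[array([ 0.0024, -0.0018,  0.1787])]
```

```bash
python3 -m jog '[{"claw":100,"dx":0.002,"dy":-0.002,"dz":0.05,"rx":0,"ry":0,"rz":0},{"claw":100,"dx":0.002,"dy":-0.002,"dz":0.1,"rx":0,"ry":0,"rz":0},{"claw":100,"dx":0.002,"dy":-0.002,"dz":0.14,"rx":0,"ry":0,"rz":0},{"claw":100,"dx":0.002,"dy":-0.002,"dz":0.165,"rx":0,"ry":0,"rz":0},{"claw":100,"dx":0.002,"dy":-0.002,"dz":0.177,"rx":0,"ry":0,"rz":0},{"claw":100,"dx":0.002,"dy":-0.002,"dz":0.178,"rx":0,"ry":0,"rz":0},{"claw":100,"dx":0.002,"dy":-0.002,"dz":0.178,"rx":0,"ry":0,"rz":0}]' 40; python3 -m jog '[{"claw":60,"dx":0,"dy":0,"dz":0,"rx":0,"ry":0,"rz":0},{"claw":60,"dx":0,"dy":0,"dz":0,"rx":0,"ry":0,"rz":0},{"claw":60,"dx":0,"dy":0,"dz":0,"rx":0,"ry":0,"rz":0},{"claw":60,"dx":0,"dy":0,"dz":0,"rx":0,"ry":0,"rz":0},{"claw":60,"dx":0,"dy":0,"dz":0,"rx":0,"ry":0,"rz":0},{"claw":60,"dx":0,"dy":0,"dz":0,"rx":0,"ry":0,"rz":0}]' 40;python3 -m jog '[{"claw":60,"dx":0,"dy":0,"dz":-0.01,"rx":0,"ry":0,"rz":0},{"claw":60,"dx":0,"dy":0,"dz":-0.03,"rx":0,"ry":0,"rz":0},{"claw":60,"dx":0,"dy":0,"dz":-0.07,"rx":0,"ry":0,"rz":0},{"claw":60,"dx":0,"dy":0,"dz":-0.11,"rx":0,"ry":0,"rz":0},{"claw":60,"dx":0,"dy":0,"dz":-0.15,"rx":0,"ry":0,"rz":0},{"claw":60,"dx":0,"dy":0,"dz":-0.15,"rx":0,"ry":0,"rz":0},{"claw":60,"dx":0,"dy":0,"dz":-0.15,"rx":0,"ry":0,"rz":0}]' 40;python3 -c "
from h import *
st(); look('wrist','roll_mid'); print(tool([.578,.175,.16]).round(4))"
```

```text
t: 11.2
eef_pos: [0.5323, -0.3083, 0.0118]
tcp_rot: [0.996, 0.086, -0.0, 0.001]
ft_force: [-0.0, 0.3, 0.6]
width: 1.002
t: 11.95
eef_pos: [0.5331, -0.3086, 0.0136]
tcp_rot: [0.996, 0.086, 0.001, 0.001]
ft_force: [-2.5, 1.3, 10.9]
width: 0.71
t: 12.82
eef_pos: [0.5326, -0.3081, 0.1637]
tcp_rot: [0.996, 0.086, 0.001, 0.001]
ft_force: [0.5, 0.4, -0.9]
width: 0.709
t 12.82 pos [ 0.5326 -0.3081  0.1637] yaw_y -80.2 tilt [ 0.002 -0.003] w 0.709 F [ 0.5  0.4 -0.9] q7 -1.01
wrist roll_mid 0.89 [224.4, 229.9, 401.6, 410.8] ztop 0.179 med [ 0.534 -0.307  0.178] rect [ 530.4 -307.3   62.8   60.8    9.6]
[ 0.1278 -0.4679  0.0017]
```

```bash
python3 -m jog '[{"claw":60,"dx":0.01,"dy":-0.04,"dz":0,"rx":0,"ry":0,"rz":0},{"claw":60,"dx":0.026,"dy":-0.095,"dz":0,"rx":0,"ry":0,"rz":0},{"claw":60,"dx":0.042,"dy":-0.155,"dz":0,"rx":0,"ry":0,"rz":0},{"claw":60,"dx":0.058,"dy":-0.215,"dz":0,"rx":0,"ry":0,"rz":0},{"claw":60,"dx":0.074,"dy":-0.275,"dz":0,"rx":0,"ry":0,"rz":0},{"claw":60,"dx":0.09,"dy":-0.335,"dz":0,"rx":0,"ry":0,"rz":0},{"claw":60,"dx":0.108,"dy":-0.395,"dz":0,"rx":0,"ry":0,"rz":0},{"claw":60,"dx":0.12,"dy":-0.44,"dz":0,"rx":0,"ry":0,"rz":0}]' 40;python3 -c "
from h import *
st(); print(tool([.579,.175,.06]).round(4))"
```

```text
t: 13.92
eef_pos: [0.5743, 0.1493, 0.1607]
tcp_rot: [0.996, 0.087, -0.001, 0.001]
ft_force: [1.2, 0.3, -1.5]
width: 0.709
t 13.93 pos [0.5743 0.1493 0.1607] yaw_y -80.0 tilt [-0.002 -0.001] w 0.709 F [ 1.2  0.3 -1.5] q7 -1.84
[ 0.0093 -0.0246  0.1006]
```

```bash
python3 -m jog '[{"claw":60,"dx":0.009,"dy":-0.024,"dz":0.005,"rx":0,"ry":0,"rz":0},{"claw":60,"dx":0.009,"dy":-0.024,"dz":0.04,"rx":0,"ry":0,"rz":0},{"claw":60,"dx":0.009,"dy":-0.024,"dz":0.08,"rx":0,"ry":0,"rz":0},{"claw":60,"dx":0.009,"dy":-0.024,"dz":0.1,"rx":0,"ry":0,"rz":0},{"claw":60,"dx":0.009,"dy":-0.024,"dz":0.1,"rx":0,"ry":0,"rz":0},{"claw":60,"dx":0.009,"dy":-0.024,"dz":0.1,"rx":0,"ry":0,"rz":0}]' 40;python3 -c "
from h import *
st(); print(tool([.579,.175,.0425]).round(4)); im,d=cams.camera('wrist'); cv2.imwrite('pics/w3.png',im);look('wrist','roll_mid');look('wrist','block_mid')"
```

```text
t: 14.68
eef_pos: [0.5791, 0.1745, 0.061]
tcp_rot: [0.996, 0.087, -0.001, 0.001]
ft_force: [-0.2, 0.4, -0.5]
width: 0.706
t 14.68 pos [0.5791 0.1745 0.061 ] yaw_y -80.0 tilt [-0.002 -0.001] w 0.706 F [-0.2  0.4 -0.5] q7 -1.91
[ 0.     -0.0005  0.0185]
wrist roll_mid 0.91 [225.1, 232.6, 399.2, 409.2] ztop 0.078 med [0.582 0.176 0.077] rect [577.5 174.9  63.   60.4   8.6]
wrist block_mid 0.97 [247.6, 180.1, 378.6, 343.8] ztop 0.029 med [0.606 0.178 0.027] rect [585.5 177.4  76.   56.2   9.5]
```

View pics/w3.png

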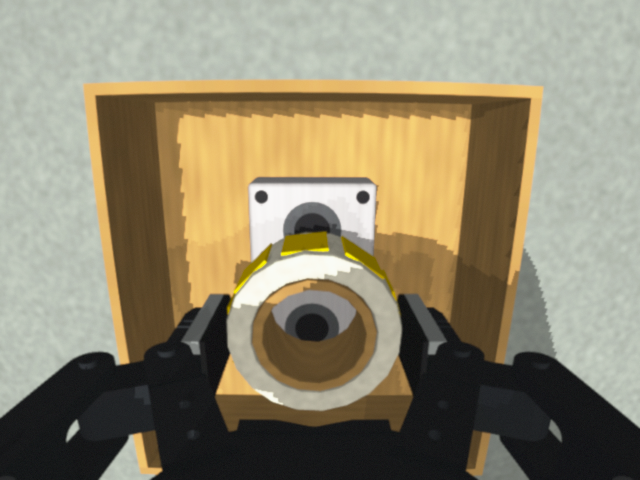

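The roll is over the block, with the block's far edge at row 180. From that edge the block's centre is about (0.5785, 0.175) and the roll's is (0.5775, 0.175). Lowering gently.

```bash
python3 -m jog '[{"claw":60,"dx":0,"dy":0,"dz":0.006,"rx":0,"ry":0,"rz":0},{"claw":60,"dx":0,"dy":0,"dz":0.012,"rx":0,"ry":0,"rz":0},{"claw":60,"dx":0,"dy":0,"dz":0.0155,"rx":0,"ry":0,"rz":0},{"claw":60,"dx":0,"dy":0,"dz":0.0165,"rx":0,"ry":0,"rz":0},{"claw":60,"dx":0,"dy":0,"dz":0.0175,"rx":0,"ry":0,"rz":0},{"claw":60,"dx":0,"dy":0,"dz":0.018,"rx":0,"ry":0,"rz":0},{"claw":60,"dx":0,"dy":0,"dz":0.018,"rx":0,"ry":0,"rz":0}]' 40
```

```text
t: 15.8
eef_pos: [0.5794, 0.1745, 0.0435]
tcp_rot: [0.996, 0.087, -0.0, 0.0]
ft_force: [0.8, -0.4, -0.4]
width: 0.711
```

```bash
python3 -m jog '[{"claw":60,"dx":0,"dy":0,"dz":0.001,"rx":0,"ry":0,"rz":0},{"claw":60,"dx":0,"dy":0,"dz":0.002,"rx":0,"ry":0,"rz":0},{"claw":60,"dx":0,"dy":0,"dz":0.002,"rx":0,"ry":0,"rz":0}]' 40
```

```text
t: 16.18
eef_pos: [0.5794, 0.1745, 0.0418]
tcp_rot: [0.996, 0.087, -0.0, 0.0]
ft_force: [-1.1, -1.7, 3.2]
width: 0.71
```

```bash
python3 -m jog '[{"claw":85,"dx":0,"dy":0,"dz":0,"rx":0,"ry":0,"rz":0},{"claw":90,"dx":0,"dy":0,"dz":0,"rx":0,"ry":0,"rz":0},{"claw":90,"dx":0,"dy":0,"dz":-0.005,"rx":0,"ry":0,"rz":0},{"claw":90,"dx":0,"dy":0,"dz":-0.03,"rx":0,"ry":0,"rz":0},{"claw":100,"dx":0,"dy":0,"dz":-0.08,"rx":0,"ry":0,"rz":0},{"claw":100,"dx":0,"dy":0,"dz":-0.13,"rx":0,"ry":0,"rz":0},{"claw":100,"dx":0,"dy":0,"dz":-0.16,"rx":0,"ry":0,"rz":0},{"claw":100,"dx":0,"dy":0,"dz":-0.16,"rx":0,"ry":0,"rz":0}]' 40;python3 -c "
from h import *
st(); look('wrist','roll_mid');look('wrist','block_mid'); look('top','roll_mid'); print(tool([.444,-.13,.19]).round(4))"
```

```text
t: 17.18
eef_pos: [0.581, 0.1753, 0.205]
tcp_rot: [0.996, 0.087, 0.002, -0.0]
ft_force: [0.6, 0.8, -0.6]
width: 1.004
t 17.18 pos [0.581  0.1753 0.205 ] yaw_y -80.0 tilt [0.005 0.001] w 1.004 F [ 0.6  0.8 -0.6] q7 -1.87
wrist roll_mid 0.85 [268.4, 180.6, 356.6, 267.2] ztop 0.056 med [0.577 0.174 0.054] rect [574.7 174.5  62.2  63.3  75.1]
wrist block_mid 0.83 [275.7, 155.0, 351.1, 273.3] ztop 0.028 med [0.6   0.178 0.026] rect [578.  176.1  89.2  56.3   9.8]
[-0.1855  0.2764  0.0114]
```

```bash
python3 -m jog '[{"claw":100,"dx":-0.185,"dy":0.276,"dz":0.01,"rx":0,"ry":0,"rz":0},{"claw":100,"dx":-0.185,"dy":0.276,"dz":0.01,"rx":0,"ry":0,"rz":0},{"claw":100,"dx":-0.185,"dy":0.276,"dz":0.01,"rx":0,"ry":0,"rz":0},{"claw":100,"dx":-0.185,"dy":0.276,"dz":0.01,"rx":0,"ry":0,"rz":0},{"claw":100,"dx":-0.185,"dy":0.276,"dz":0.01,"rx":0,"ry":0,"rz":0},{"claw":100,"dx":-0.185,"dy":0.276,"dz":0.01,"rx":0,"ry":0,"rz":0},{"claw":100,"dx":-0.185,"dy":0.276,"dz":0.01,"rx":0,"ry":0,"rz":0},{"claw":100,"dx":-0.185,"dy":0.276,"dz":0.01,"rx":0,"ry":0,"rz":0}]' 20; python3 -c "
from h import *
st(); look('top','roll_mid'); look('side','roll_mid'); p=look('wrist','core_mid'); print([tool([*a,.02]).round(4) for a in p])"
```

```text
t: 18.48
eef_pos: [0.4449, -0.1283, 0.1912]
tcp_rot: [0.996, 0.087, -0.001, 0.0]
ft_force: [-0.2, -1.1, -0.9]
width: 0.995
t 18.48 pos [ 0.4449 -0.1283  0.1912] yaw_y -80.0 tilt [-0.002 -0.001] w 0.995 F [-0.2 -1.1 -0.9] q7 -1.27
top roll_mid 0.88 [268.0, 230.9, 292.4, 261.5] ztop 0.063 med [0.575 0.172 0.057] rect [576.9 174.3  59.3  60.3  43.9]
top roll_mid 0.39 [324.4, 156.9, 351.2, 188.0] ztop 0.079 med [0.781 0.02  0.075] rect [781.   21.   51.3  50.4  78.2]
side roll_mid 0.7 [293.8, 200.9, 318.2, 224.9] ztop 0.06 med [0.578 0.165 0.056] rect [577.4 152.6 109.7  60.4  84.2]
wrist core_mid 0.88 [281.0, 182.1, 352.3, 257.5] ztop 0.041 med [ 0.443 -0.13   0.039] rect [ 442.8 -129.9   50.    50.2   87.5]
wrist core_mid 0.56 [0.0, 1.8, 70.8, 91.8] ztop 0.06 med [0.533 0.089 0.059] rect [534.4  89.7  17.9  58.2  85.9]
[array([-0.0016,  0.0007,  0.1713]), array([ 0.1269, -0.1996,  0.1708])]
```

```bash
python3 -m jog '[{"claw":100,"dx":-0.001,"dy":0.001,"dz":0.05,"rx":0,"ry":0,"rz":0},{"claw":100,"dx":-0.001,"dy":0.001,"dz":0.1,"rx":0,"ry":0,"rz":0},{"claw":100,"dx":-0.001,"dy":0.001,"dz":0.14,"rx":0,"ry":0,"rz":0},{"claw":100,"dx":-0.001,"dy":0.001,"dz":0.16,"rx":0,"ry":0,"rz":0},{"claw":100,"dx":-0.001,"dy":0.001,"dz":0.171,"rx":0,"ry":0,"rz":0},{"claw":100,"dx":-0.001,"dy":0.001,"dz":0.171,"rx":0,"ry":0,"rz":0},{"claw":100,"dx":-0.001,"dy":0.001,"dz":0.171,"rx":0,"ry":0,"rz":0}]' 20; python3 -m jog '[{"claw":48,"dx":0,"dy":0,"dz":0,"rx":0,"ry":0,"rz":0},{"claw":48,"dx":0,"dy":0,"dz":0,"rx":0,"ry":0,"rz":0},{"claw":48,"dx":0,"dy":0,"dz":0,"rx":0,"ry":0,"rz":0},{"claw":48,"dx":0,"dy":0,"dz":0,"rx":0,"ry":0,"rz":0},{"claw":48,"dx":0,"dy":0,"dz":0,"rx":0,"ry":0,"rz":0},{"claw":48,"dx":0,"dy":0,"dz":0,"rx":0,"ry":0,"rz":0},{"claw":48,"dx":0,"dy":0,"dz":0,"rx":0,"ry":0,"rz":0}]' 20;python3 -m jog '[{"claw":48,"dx":0,"dy":0,"dz":-0.01,"rx":0,"ry":0,"rz":0},{"claw":48,"dx":0,"dy":0,"dz":-0.03,"rx":0,"ry":0,"rz":0},{"claw":48,"dx":0,"dy":0,"dz":-0.07,"rx":0,"ry":0,"rz":0},{"claw":48,"dx":0,"dy":0,"dz":-0.11,"rx":0,"ry":0,"rz":0},{"claw":48,"dx":0,"dy":0,"dz":-0.15,"rx":0,"ry":0,"rz":0},{"claw":48,"dx":0,"dy":0,"dz":-0.15,"rx":0,"ry":0,"rz":0},{"claw":48,"dx":0,"dy":0,"dz":-0.15,"rx":0,"ry":0,"rz":0}]' 20;python3 -c "
from h import *
st(); look('wrist','core_mid',save='pics/w4.png'); print(tool([.578,.1745,.17]).round(4))"
```

```text
t: 19.65
eef_pos: [0.4442, -0.1302, 0.0211]
tcp_rot: [0.996, 0.088, -0.001, 0.001]
ft_force: [-0.3, -0.1, -0.5]
width: 0.997
t: 20.52
eef_pos: [0.4447, -0.1303, 0.0219]
tcp_rot: [0.996, 0.088, 0.0, 0.001]
ft_force: [-2.3, 1.1, 9.9]
width: 0.602
t: 21.4
eef_pos: [0.4443, -0.1299, 0.172]
tcp_rot: [0.996, 0.088, 0.0, 0.001]
ft_force: [0.6, 0.1, -0.1]
width: 0.597
t 21.4 pos [ 0.4443 -0.1299  0.172 ] yaw_y -79.9 tilt [ 0.    -0.002] w 0.597 F [ 0.6  0.1 -0.1] q7 -1.27
wrist core_mid 0.59 [240.0, 236.9, 390.8, 399.4] ztop 0.189 med [ 0.442 -0.129  0.188] rect [ 442.2 -128.9   51.8   50.8    4.1]
[ 0.1853 -0.2762  0.0004]
```

View pics/w4.png

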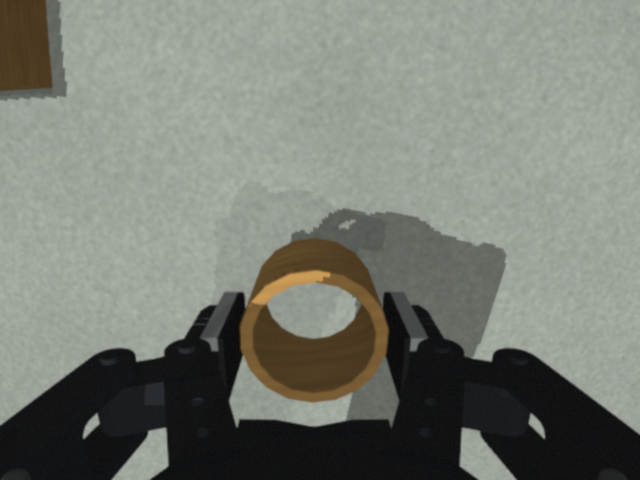

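The core is gripped upright, with its rim centred at about (315,335). Moving to the carton.

```bash
python3 -m jog '[{"claw":48,"dx":0.022,"dy":-0.033,"dz":0,"rx":0,"ry":0,"rz":0},{"claw":48,"dx":0.05,"dy":-0.075,"dz":0,"rx":0,"ry":0,"rz":0},{"claw":48,"dx":0.08,"dy":-0.12,"dz":0,"rx":0,"ry":0,"rz":0},{"claw":48,"dx":0.11,"dy":-0.165,"dz":0,"rx":0,"ry":0,"rz":0},{"claw":48,"dx":0.14,"dy":-0.21,"dz":0,"rx":0,"ry":0,"rz":0},{"claw":48,"dx":0.17,"dy":-0.25,"dz":0,"rx":0,"ry":0,"rz":0},{"claw":48,"dx":0.186,"dy":-0.276,"dz":0,"rx":0,"ry":0,"rz":0},{"claw":48,"dx":0.186,"dy":-0.276,"dz":0,"rx":0,"ry":0,"rz":0}]' 20;python3 -m jog '[{"claw":48,"dx":0,"dy":0,"dz":0.03,"rx":0,"ry":0,"rz":0},{"claw":48,"dx":0,"dy":0,"dz":0.05,"rx":0,"ry":0,"rz":0},{"claw":48,"dx":0,"dy":0,"dz":0.06,"rx":0,"ry":0,"rz":0},{"claw":48,"dx":0,"dy":0,"dz":0.06,"rx":0,"ry":0,"rz":0}]' 20;python3 -c "
from h import *
st(); print(tool([.579,.174,.080]).round(4)); look('wrist','core_mid'); look('wrist','roll_mid')"
```

```text
t: 22.5
eef_pos: [0.5782, 0.1775, 0.1687]
tcp_rot: [0.996, 0.09, -0.002, 0.0]
ft_force: [-0.8, 0.2, -0.3]
width: 0.601
t: 23.0
eef_pos: [0.5774, 0.1765, 0.1079]
tcp_rot: [0.996, 0.089, -0.003, 0.001]
ft_force: [-0.3, 0.2, -0.7]
width: 0.6
t 23.0 pos [0.5774 0.1765 0.1079] yaw_y -79.7 tilt [-0.006 -0.002] w 0.6 F [-0.3  0.2 -0.7] q7 -1.89
[0.0013 0.0028 0.0279]
wrist core_mid 0.87 [240.3, 240.0, 390.4, 401.9] ztop 0.127 med [0.576 0.178 0.126] rect [576.7 177.9  50.8  51.4  82.3]
wrist roll_mid 0.65 [146.4, 92.7, 493.2, 410.7] ztop 0.06 med [0.614 0.18  0.059] rect [578.4 176.4 169.  159.8   9.6]
```

```bash
python3 -m jog '[{"claw":48,"dx":0.001,"dy":0.003,"dz":0.008,"rx":0,"ry":0,"rz":0},{"claw":48,"dx":0.001,"dy":0.003,"dz":0.016,"rx":0,"ry":0,"rz":0},{"claw":48,"dx":0.001,"dy":0.003,"dz":0.022,"rx":0,"ry":0,"rz":0},{"claw":48,"dx":0.001,"dy":0.003,"dz":0.025,"rx":0,"ry":0,"rz":0},{"claw":48,"dx":0.001,"dy":0.003,"dz":0.026,"rx":0,"ry":0,"rz":0},{"claw":48,"dx":0.001,"dy":0.003,"dz":0.027,"rx":0,"ry":0,"rz":0},{"claw":48,"dx":0.001,"dy":0.003,"dz":0.027,"rx":0,"ry":0,"rz":0}]' 20;python3 -c "
from h import *
st(); look('wrist','core_mid',save='pics/w5.png')"
```

```text
t: 24.08
eef_pos: [0.58, 0.1748, 0.0827]
tcp_rot: [0.996, 0.09, -0.001, 0.0]
ft_force: [0.7, 0.6, -0.4]
width: 0.599
t 24.07 pos [0.58   0.1748 0.0827] yaw_y -79.7 tilt [-0.002 -0.   ] w 0.599 F [ 0.7  0.6 -0.4] q7 -1.9
wrist core_mid 0.81 [238.0, 239.5, 388.2, 400.8] ztop 0.101 med [0.578 0.176 0.099] rect [578.3 175.2  51.6  51.1  12.4]
```

View pics/w5.png

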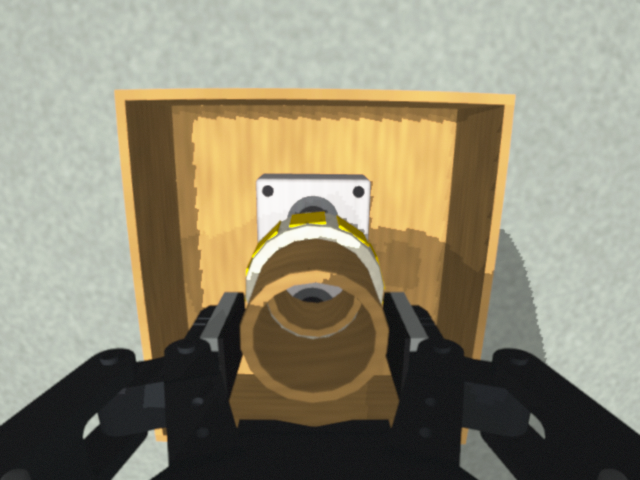

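The core, with its rim at about (315,335), is centred over the roll at (314,290). A last 2 to 3 mm to contact.

```bash
python3 -m jog '[{"claw":48,"dx":-0.001,"dy":0,"dz":0.001,"rx":0,"ry":0,"rz":0},{"claw":48,"dx":-0.001,"dy":0,"dz":0.002,"rx":0,"ry":0,"rz":0},{"claw":48,"dx":-0.001,"dy":0,"dz":0.002,"rx":0,"ry":0,"rz":0}]' 20
```

```text
t: 24.55
eef_pos: [0.579, 0.1745, 0.0807]
tcp_rot: [0.996, 0.09, -0.001, 0.0]
ft_force: [-0.0, 0.6, -0.1]
width: 0.597
```

```bash
python3 -m jog '[{"claw":48,"dx":0,"dy":0,"dz":0.001,"rx":0,"ry":0,"rz":0},{"claw":48,"dx":0,"dy":0,"dz":0.0015,"rx":0,"ry":0,"rz":0},{"claw":48,"dx":0,"dy":0,"dz":0.0015,"rx":0,"ry":0,"rz":0}]' 20
```

```text
t: 24.92
eef_pos: [0.5791, 0.1746, 0.08]
tcp_rot: [0.996, 0.09, -0.001, 0.0]
ft_force: [-3.4, -0.9, 9.2]
width: 0.595
```

```bash
python3 -m jog '[{"claw":48,"dx":0,"dy":0,"dz":-0.0005,"rx":0,"ry":0,"rz":0},{"claw":80,"dx":0,"dy":0,"dz":-0.0005,"rx":0,"ry":0,"rz":0},{"claw":90,"dx":0,"dy":0,"dz":-0.0005,"rx":0,"ry":0,"rz":0},{"claw":90,"dx":0,"dy":0,"dz":-0.005,"rx":0,"ry":0,"rz":0},{"claw":90,"dx":0,"dy":0,"dz":-0.03,"rx":0,"ry":0,"rz":0},{"claw":90,"dx":0,"dy":0,"dz":-0.07,"rx":0,"ry":0,"rz":0},{"claw":90,"dx":0,"dy":0,"dz":-0.12,"rx":0,"ry":0,"rz":0},{"claw":90,"dx":0,"dy":0,"dz":-0.12,"rx":0,"ry":0,"rz":0}]' 20; python3 -m jog '[{"claw":90,"dx":0,"dy":0,"dz":0,"rx":0,"ry":0,"rz":0},{"claw":90,"dx":0,"dy":0,"dz":0,"rx":0,"ry":0,"rz":0},{"claw":90,"dx":0,"dy":0,"dz":0,"rx":0,"ry":0,"rz":0}]' 20; python3 -c "
from h import *
st(); look('wrist','core_mid',save='pics/w6.png'); look('wrist','roll_mid'); look('wrist','block_mid'); look('side','core_mid')
for q in ['driver','jar','tape']: look('side',q)"
```

```text
t: 25.92
eef_pos: [0.5816, 0.1757, 0.2046]
tcp_rot: [0.996, 0.09, 0.003, -0.001]
ft_force: [0.3, 0.3, 0.1]
width: 0.904
t: 26.3
eef_pos: [0.5812, 0.1756, 0.2037]
tcp_rot: [0.996, 0.09, 0.002, -0.001]
ft_force: [-1.1, -0.6, 0.1]
width: 0.906
t 26.3 pos [0.5812 0.1756 0.2037] yaw_y -79.7 tilt [0.004 0.002] w 0.906 F [-1.1 -0.6  0.1] q7 -1.86
wrist core_mid 0.67 [1.1, 330.4, 84.0, 397.2] ztop 0.045 med [0.409 0.416 0.044] rect [484.8 331.9  29.2 263.4  42.1]
wrist core_mid 0.61 [276.6, 194.8, 356.3, 282.2] ztop 0.099 med [0.577 0.175 0.097] rect [577.5 175.5  50.9  50.3  11.7]
wrist roll_mid 0.65 [270.5, 183.8, 357.5, 256.3] ztop 0.059 med [0.59  0.176 0.057] rect [583.  174.6  57.9  52.5  59.4]
wrist block_mid 0.91 [276.5, 161.7, 353.0, 273.9] ztop 0.029 med [0.608 0.178 0.028] rect [578.8 176.1  89.9  56.2  10.1]
side core_mid 0.6 [293.2, 189.7, 314.4, 212.2] ztop 0.098 med [0.577 0.163 0.094] rect [577.7 172.7  59.3  45.8  87.7]
side driver 0.92 [358.5, 300.9, 432.5, 310.2] ztop 0.027 med [ 0.81  -0.203  0.023] rect [ 809.  -202.3   87.1   25.6    8.8]
side jar 0.71 [377.5, 226.8, 399.6, 261.4] ztop 0.077 med [0.782 0.015 0.074] rect [782.3  17.1  56.5  50.7  81.4]
side tape 0.68 [217.7, 166.3, 246.7, 191.9] ztop 0.046 med [0.365 0.407 0.042] rect [365.9 415.2  91.7  98.3   1.3]
```

View pics/w6.png

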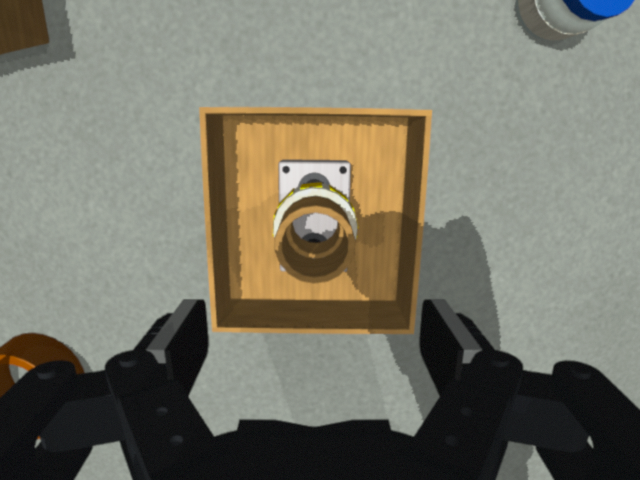

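The core (rim at about (315,242)) stands upright on the roll and block, centred in the carton. Handing in.

```bash
python3 -c "
from h import *
bot.close_job(); st()"
```

```text
the job is handed in; nothing more can be done
the job is handed in; nothing more can be done
```

I packed the block, then the roll, then the core into the carton as one stack. I lowered each part until the wrist force showed contact before releasing it. I handed in at about 27 s of the 72 s allowed; the hand-in gives no verdict.

- **Block:** the last wrist image, taken clear of the stack, put its centre at about (0.579, 0.176) with its top at 29 mm, flat on the carton's floor.
- **Roll:** before the core covered it, the overhead camera put it at (0.577, 0.174), within about 3 mm of the block. Its top read 59 mm in the last image.
- **Core:** at (0.5775, 0.1755) with its top at 98 to 99 mm, upright and within about 2 mm of the roll.
- **Bystanders:** the screwdriver, jar and tape read within about 4 mm of their first positions, which is measurement scatter.

Some checks disagreed:
- **False detections:** the networks twice named the wrong thing: the roll as carton, and part of the tape as core. I discarded both because the position was wrong.
- **Early roll readings:** right after the roll's release, a wrist reading taken before the arm had settled was about 3 mm off.
- **Last roll reading:** its centre came out at x = 0.583 because the core partly hid it, so I relied on the earlier overhead one.

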